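# Close a sample jar in the bench capping press

### The job

The squat amber jar has its snap lid only set on, standing a few millimetres proud. Stand the jar upright in the nest of the capping press's sliding carriage, slide the carriage fully home under the plunger without pressing the lid by hand, then push the plunger head right down to its stop so that the lid snaps fully on, and let the head spring back up. Leave the jar in the press, and do not knock over or shift the other things on the bench.

Things in the scene. Friction and masses are not known exactly. Their poses are not given: they have to be found in the camera images.
- press: Fixed bench press in grey paint and steel. Origin on the table straight below the plunger axis; x points away from the operator, z up. Base slab 310 x 170 x 18 mm reaches from x = -250 to +60 mm. Two round steel columns (22 mm diameter) at x = 0, y = +-66 mm carry a crosshead 44 mm deep (x) and 165 mm wide (y), with its underside at z = 130 mm and its top at z = 160 mm.
- nest (a point): Centre of the floor of the nest, on the carriage's top, 26 mm above the table; it moves with the carriage. The nest is a square shallow tray open at the top, 70 x 66 mm inside (x, y of the press), with a lip 5 mm high and 6 mm thick. Its x axis is the press's x axis. With the carriage fully home this point is straight below the plunger axis.
- carriage_handle (a point): Centre of the top of the carriage's black handle knob, 66 mm above the table, 88 mm in front (-x of the press) of the nest's centre. Upright post 16 mm in diameter with a 24 mm wide head (its top 10 mm), 40 mm tall in all above the carriage.
- carriage (a joint): Slide of the carriage along the press's +x, in m: 0 drawn out towards the robot, 0.130 fully home against its end stop. Light friction (about 2 N); it stays where it is left.
- plunger_head (a point): Centre of the top of the plunger's black mushroom head, 50 mm in diameter, on the plunger axis above the crosshead; 222 mm above the table when up, 207 mm at the stop. The head's underside is 198 mm above the table when up. The rubber foot of the plunger, 44 mm in diameter, is 97 mm above the table when up, 82 mm at the stop.
- plunger (a joint): Travel of the plunger downward, in m: 0 up, 0.015 at its stop. A spring of about 3.5 N (up) to 7 N (down) returns it; pressing a lid on adds about 6 N.
- jar: Loose squat jar of amber glass with a white snap lid, about 0.15 kg. Origin at the centre of its underside, z up. Glass body 54 mm in diameter, 41 mm tall with a rounded shoulder, then a narrower neck; lid 50 mm in diameter, 15 mm thick, with its top 63 mm above the jar's underside while it stands proud and 56 mm once it is fully on.
- lid (a joint): How far the jar's lid has been pushed down, in m: 0 standing proud, 0.007 fully on. It stays where it is pushed to (about 6 N).
- tall_jar: Bystander: slim amber jar with a white lid, already closed, 46 mm in diameter, 95 mm tall; origin at the centre of its underside.
- tin: Bystander: flat round aluminium tin, 74 mm in diameter, 27 mm tall; origin at the centre of its underside.
- beaker: Bystander: open glass beaker, 70 mm in diameter, 95 mm tall; origin at the centre of its underside.
- wash_bottle: Bystander: white wash bottle with a bent spout, 66 mm in diameter, 208 mm tall; origin at the centre of its underside.
- spatula: Bystander: lab spatula lying flat on the bench, about 0.25 m long.
Not all that is in view belongs to the job. What is shaped like the jar but yellow is not meant.

How it is judged:
On the way, in this order (a step that is already met when the one before it is completed fails the run):
1. the jar stands upright in the nest of the carriage, its lid still proud (horizontal distance between jar and nest below 0.012 m and z of jar in the frame of nest between -0.004 and 0.004 m and angle between jar's own z axis and vertical below 0.12 rad and value of joint lid below 0.003 m), for 0.2 s.
2. the carriage is fully home with the jar in it, the lid not yet pressed (all of step 1 and value of joint carriage above 0.124 m), for 0.2 s.
3. the plunger head is pressed down to its stop over the jar (horizontal distance between jar and nest below 0.012 m and z of jar in the frame of nest between -0.004 and 0.004 m and angle between jar's own z axis and vertical below 0.12 rad and value of joint carriage above 0.124 m and value of joint plunger above 0.0135 m), for 0.1 s.
At the end, for the whole second after the job is handed in: The jar stands upright in the nest (within 12 mm of its centre, tilted less than 0.12 rad, at rest), the carriage is home (joint over 0.124 m), the lid is pushed on by more than 5 of its 7 mm, and the plunger is back up (within 3 mm) (horizontal distance between jar and nest below 0.012 m and z of jar in the frame of nest between -0.004 and 0.004 m and angle between jar's own z axis and vertical below 0.12 rad and value of joint carriage above 0.124 m and value of joint lid above 0.005 m and value of joint plunger below 0.003 m and linear speed of jar below 0.02 m/s); the robot touches nothing.
It fails at once if the jar is tipped over (angle between jar's own z axis and vertical above 0.7 rad).
It fails at once if another thing on the bench is shifted by more than 30 mm (distance of any of tall_jar, tin, beaker, wash_bottle, spatula from where it was at the start of the episode above 0.03 m).
It fails at once if another thing standing on the bench is knocked over (angle between any of tall_jar, tin, beaker, wash_bottle's own z axis and vertical above 0.5 rad).
It also fails if it takes over 72 s, if anything falls off the work surface, if the arm or the gripper's body presses on something with over 40 N, if the wrist force passes 120 N, or if a joint passes its speed limit or range.

### The arm

A 6-joint arm with a two-finger parallel gripper is mounted at the origin on the work surface. World frame = base frame: x ahead of the robot, y to its left, z up, the work surface at z = 0. Lengths are in m, angles in rad, forces in N, time in s.
With the tool pointing down it reaches from about 0.325 to 0.9 m from the base axis. Payload 6.1 kg.
Tool frame: the origin (TCP) lies on the centre line of the jaws, within the pads' length; the fingertips stand 17 mm ahead of it and the grasp point (between the pads) lies 2 mm behind it; z points along the fingers, y is the line along which they close (so a half turn about z gives the same grasp; the last joint's range is limited). The gripper opens to 87 mm and grips with 3 to 60 N. Pads are 19 mm wide; open, the fingers measure 117 mm over their backs; the gripper's body (75 mm by 190 mm) begins 51 mm behind the grasp point.
Start: joints at [-1.341, 0.22, 1.526, -0, 1.395, -0.126], TCP at [0.218, -0.586, 0.24] pointing down, gripper open.
Joint ranges: [-2.98, 2.98], [-0.91, 2.08], [0.09, 2.57], [-1.24, 4.39], [0.2, 2.65], [-2.68, 2.68]. Speed limits (rad/s): [2.57, 2.57, 3.01, 3.14, 3.14, 3.14].

### API

Orientations are given as a rotation vector (axis times angle).
In Python, from station import telemetry, eyes, env gives the robot as it stands.
- The arm moves only by the tool drive_tool, never from a script. Its arguments are lists of equal length, an entry for each row: "travel": the shift along the tool's x, y, z in units of 60 mm (1.0 is 60 mm), a list of three; "turn": the turn, a rotation vector about the tool's x, y, z in units of 10 degrees (1.0 is 10 degrees), a list of three. A call has 1 to 5 rows; each row shifts and turns the commanded pose from where the row before left it, along the tool's axes as they then stand; what a row does not reach is not made up. A row lasts 1/8 s, in which the tool goes at most 62.5 mm and 10.7 degrees, less where a joint would pass 70% of its speed; a pose out of reach is approached as far as the arm can. A call is refused whole if a number of a shift passes 1 or a number of a turn 1, either way. A call with a gripper value outside its range is refused whole. "claw" is the closure, from 0 (fully open) to 1 (shut), set as the call begins (left out, the last holds). The fingers move at their own pace and stop on an object; "force" is the grip in N (left out, the last holds). Time passes only in rows, so rows that do not move let the fingers close. It gives the time, the measured TCP pose, the force, the opening and the grip force at its end, in the units of the state.
- telemetry.state(): the state, without advancing time (a new reading comes with each control period).
- eyes.read_camera(name): name is "scene" or "top" or "wrist"; returns the picture (384x512x3 uint8, red, green, blue); there is no depth.
- eyes.camera_info(name): a dict with "mtx" (3x3 intrinsics, pixels), "world_from_camera" (4x4, takes a point from camera to world coordinates); the wrist camera has in their place "T_tool_cam" (4x4, takes a point from camera to tool coordinates, whose origin is the TCP and whose axes are the flange's). Camera axes: x right, y down, z forward; pixel columns grow to the right and rows downward; lengths in m; the calibration is good to about 2 mm. A picture is of the moment at which its call begins: read the wrist's pose just before it. camera_info takes no time and is no camera call.
- env.close_job(): hands the job in; it is judged then, once.
The state is a dict: "clock": time; "joints": joint angles; "qd": joint speeds; "effort": joint torques, N m; "position": TCP position; "tool_rot": TCP orientation; "wrist_force": force on the tool from outside, world axes, zero at the start; "moment": the same for the moment, N m; "gripper_width": finger opening in m; "finger_force": force on a finger pad.
Only numpy, scipy, OpenCV 4.12 (cv2) and the standard library are available. Lean on these libraries where they do the work, as an engineer would, in place of code of your own. Each camera call takes 0.05 s, during which the arm holds its last target. There are 200 camera calls.

## Working session

There is one attempt and no reset: what is moved stays moved. The work goes in short steps, Python scripts to look and compute and a tool call to move; the robot and the scene stay as the last step left them, time stands still between calls to the robot, and variables do not carry over. Pictures are saved under pics/ and viewed, at most 10 in all, crops included, and the job is handed in when it is done.

Besides the shell and the picture viewer there is one more tool, called after ">>>" in YAML: its name, and indented under it one key for each argument. drive_tool: Moves the arm, as the interface text tells. Its arguments: {"type":"object","properties":{"travel":{"type":"array"},"turn":{"type":"array"},"claw":{"type":"number"},"force":{"type":"number"}},"required":["travel","turn"]}

```bash
mkdir -p pics; cat > h.py <<'E'
import numpy as np, cv2
from station import telemetry, eyes, env
def snap(name, fn):
    im=eyes.read_camera(name); cv2.imwrite('pics/'+fn, im[:,:,::-1]); return im
def ray(name,u,v,z):
    c=eyes.camera_info(name); T=np.array(c['world_from_camera']); K=np.array(c['mtx'])
    d=T[:3,:3]@np.linalg.solve(K,[u,v,1.]); o=T[:3,3]
    return o+d*(z-o[2])/d[2]
def proj(name,p):
    c=eyes.camera_info(name); T=np.linalg.inv(np.array(c['world_from_camera'])); K=np.array(c['mtx'])
    q=K@(T[:3,:3]@np.array(p)+T[:3,3]); return q[:2]/q[2]
E
python3 - <<'E'
from h import *
a=snap('top','top0.png'); b=snap('scene','scene0.png')
s=telemetry.state(); print(s)
for n in('top','scene','wrist'): print(n,eyes.camera_info(n))
E
```

```text
{'clock': 0.1, 'joints': array([-1.34109168e+00,  2.21139107e-01,  1.52749346e+00, -2.31541467e-05,
        1.39469211e+00, -1.26086308e-01]), 'qd': array([ 8.71702384e-04, -1.24037676e-03, -1.73128206e-03, -8.89601634e-04,
       -2.89745931e-04,  8.41936855e-05]), 'effort': array([-1.24310732e-04, -4.95944667e+01, -3.88520980e+01,  7.01262779e-02,
        5.14606282e-02, -3.40070244e-05]), 'position': array([ 0.21758427, -0.58534231,  0.23855339]), 'tool_rot': array([-3.09031056e+00, -5.55632433e-01,  1.76549259e-04]), 'wrist_force': array([-0.54449042,  0.07059641, -0.30772824]), 'moment': array([-0.00320045,  0.04062783,  0.0461637 ]), 'finger_force': 0.0, 'gripper_width': 0.08715049173976137}
top {'mtx': array([[348.72155443,   0.        , 259.73418018],
       [  0.        , 348.72155443, 191.76629043],
       [  0.        ,   0.        ,   1.        ]]), 'world_from_camera': array([[-0.03184326, -0.97812967,  0.20554403,  0.35719382],
       [-0.99949092,  0.03156935, -0.00461282,  0.09437625],
       [-0.00197695, -0.20558628, -0.978637  ,  1.15124661],
       [ 0.        ,  
[... 397 characters left out ...]
1],
       [ 1.40858775e-03, -7.25547287e-01, -6.88170873e-01,
         9.97952409e-01],
       [ 0.00000000e+00,  0.00000000e+00,  0.00000000e+00,
         1.00000000e+00]])}
wrist {'mtx': array([[300.26453613,   0.        , 256.46357703],
       [  0.        , 300.26453613, 191.59296043],
       [  0.        ,   0.        ,   1.        ]]), 'T_tool_cam': array([[ 4.44349084e-04, -9.70402580e-01, -2.41492517e-01,
         6.59639926e-02],
       [ 9.99999884e-01,  3.86771730e-04,  2.85825620e-04,
        -6.54703335e-05],
       [-1.83963441e-04, -2.41492616e-01,  9.70402639e-01,
        -1.44534717e-01],
       [ 0.00000000e+00,  0.00000000e+00,  0.00000000e+00,
         1.00000000e+00]])}
```

View pics/top0.png

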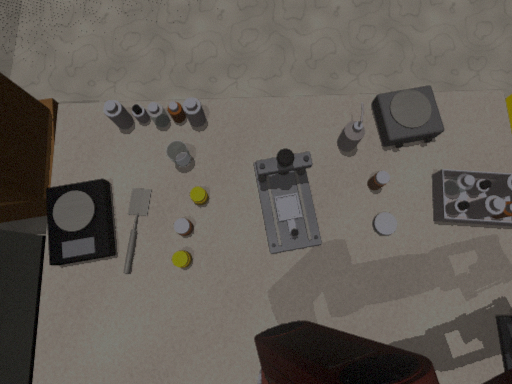

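View pics/scene0.png

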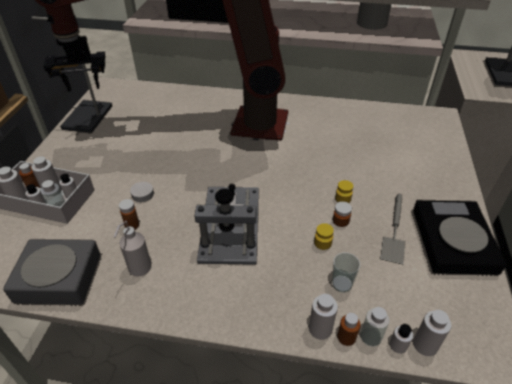

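Candidates: white-lidded squat jar at top (183,227) / scene (343,214). Yellow look-alikes are at top (199,196) and (181,259), the tall jar at (378,180) and the tin at (385,224). I choose (183,227) and check it in one enlarged composite.

```bash
python3 - <<'E'
from h import *
a=cv2.imread('pics/top0.png'); b=cv2.imread('pics/scene0.png')
def crop(i,x,y,w,h,s): return cv2.resize(i[y:y+h,x:x+w],None,fx=s,fy=s,interpolation=cv2.INTER_CUBIC)
A=crop(a,165,180,50,75,4)   # 200x300
B=crop(b,310,175,50,75,4)
C=crop(a,245,140,80,120,5)  # 400x600
L=np.vstack([np.vstack([A,B])]); 
out=np.zeros((600,800,3),np.uint8); out[:300,:200]=A; out[300:600,:200]=B; out[:600,200:600]=C
cv2.imwrite('pics/c1.png',out)
E
```

```text
(no output)
```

View pics/c1.png

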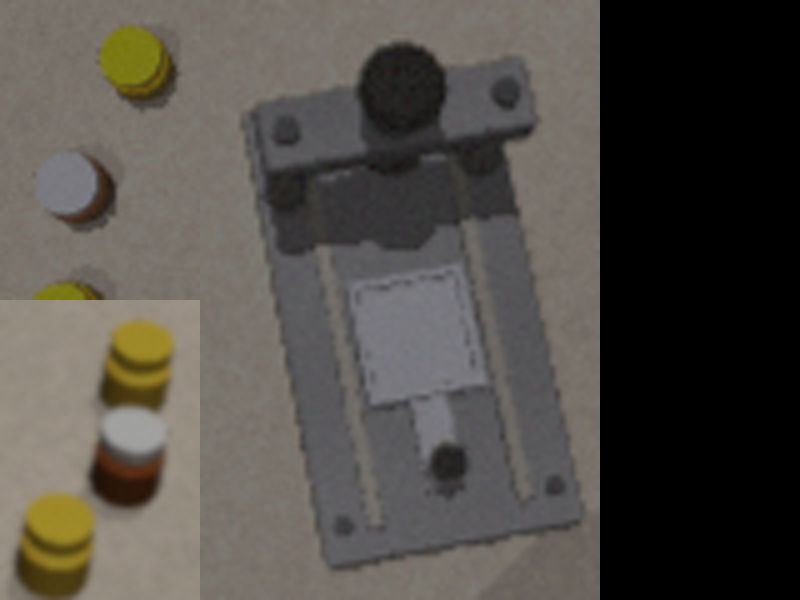

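```bash
python3 - <<'E'
from h import *
f=lambda x,y,x0,y0,s,z: ray('top',x0+(x+.5)/s-.5,y0+(y+.5)/s-.5,z)
jar=f(67,184,165,180,4,.063); print('jar',jar, 'scene',ray('scene',310+(134+.5)/4-.5,175+(131+.5)/4-.5,.063))
print('yellow',f(134,57,165,180,4,.056), ray('top',181,258,.056))
hd=f(202,86,245,140,5,.222); kn=f(247,461,245,140,5,.066)
ns=[f(x-200,y,245,140,5,.031) for x,y in[(348,283),(462,265),(487,385),(372,405)]]
n=np.mean(ns,0);print('head',hd,'knob',kn,'nest',n); print(np.array(ns))
bs=[f(x-200,y,245,140,5,.018) for x,y in[(332,568),(582,522)]]; print('base front',bs)
for p,q in((kn,n),(kn,hd),(n,hd)): d=q-p; print(np.hypot(*d[:2]),np.degrees(np.arctan2(d[1],d[0])))
d=bs[0]-bs[1];print('front edge normal',np.degrees(np.arctan2(d[1],d[0]))-90, np.hypot(*d[:2]))
print('head scene',ray('scene',225,197,.222))
E
```

```text
jar [0.48554895 0.33755    0.063     ] scene [0.49385728 0.3389486  0.063     ]
yellow [0.5866965  0.28687382 0.056     ] [0.38621541 0.33883554 0.056     ]
head [0.64941343 0.01660258 0.222     ] knob [ 0.45476371 -0.01301878  0.066     ] nest [ 0.54085185 -0.00140892  0.031     ]
[[ 0.57612943  0.04223822  0.031     ]
 [ 0.58574397 -0.03299136  0.031     ]
 [ 0.50606334 -0.04488278  0.031     ]
 [ 0.49547067  0.03000023  0.031     ]]
base front [array([0.39314774, 0.05938134, 0.018     ]), array([ 0.41716714, -0.10256202,  0.018     ])]
0.08686747065529431 7.680579745659152
0.19689068362471873 8.652758435353856
0.11004558783196305 9.420160183342942
front edge normal 8.436590826493571 0.16371494514492288
head scene [0.66923728 0.02222698 0.222     ]
```

Crops show: squat amber jar, white lid proud (lid centre top ≈ (181.7,226)), clearly not yellow. Press: head (285,157), nest (288,207), knob (294.5,232), yaw ≈ 8.4°. Moving over the press's front, then looking with the wrist camera.

>>> drive_tool:
  travel:
    - [0,0,-1]
    - [0.58,-0.65,0]
    - [0.58,-0.65,0]
    - [0.58,-0.65,0]
    - [0.58,-0.65,0]
  turn:
    - [0,0,0]
    - [0,0,0]
    - [0,0,0]
    - [0,0,0]
    - [0,0,0]
  claw: 0

```text
clock: 0.72
position: [0.2941, -0.3894, 0.2991]
tool_rot: [-3.091, -0.555, 0.0]
wrist_force: [0.9, 0.9, 0.9]
gripper_width: 0.0872
finger_force: 0.0
```

>>> drive_tool:
  travel:
    - [0.58,-0.65,0]
    - [0.58,-0.65,0]
    - [0.58,-0.65,0]
    - [0.58,-0.65,0]
    - [0.58,-0.65,0]
  turn:
    - [0,0,0]
    - [0,0,0]
    - [0,0,0]
    - [0,0,0]
    - [0,0,0]

```text
clock: 1.35
position: [0.3892, -0.146, 0.2993]
tool_rot: [-3.092, -0.555, -0.0]
wrist_force: [-0.6, -0.4, 0.7]
gripper_width: 0.0871
finger_force: 0.0
```

>>> drive_tool:
  travel:
    - [0.58,-0.65,0]
    - [0.58,-0.65,0]
    - [0.58,-0.65,0]
    - [0,0,0]
    - [0,0,0]
  turn:
    - [0,0,0]
    - [0,0,0]
    - [0,0,0]
    - [0,0,-1]
    - [0,0,-1]

```text
clock: 1.98
position: [0.4459, -0.0006, 0.299]
tool_rot: [-2.944, -1.096, 0.002]
wrist_force: [-0.4, -0.4, 0.6]
gripper_width: 0.0872
finger_force: 0.0
```

>>> drive_tool:
  travel:
    - [0,0,0]
    - [0,0,0]
    - [0,0,0]
    - [0,0,0]
    - [0,0,0]
  turn:
    - [0,0,-1]
    - [0,0,-1]
    - [0,0,-1]
    - [0,0,-1]
    - [0,0,-1]

```text
clock: 2.6
position: [0.4458, -0.0016, 0.2991]
tool_rot: [-2.207, -2.235, 0.001]
wrist_force: [-0.3, 0.3, 0.1]
gripper_width: 0.0866
finger_force: 0.0
```

>>> drive_tool:
  travel:
    - [0,0,0]
    - [0,0,0]
    - [0,0,0]
    - [0,0,0]
    - [0,0,0]
  turn:
    - [0,0,-1]
    - [0,0,-1]
    - [0,0,-1]
    - [0,0,-1]
    - [0,0,-1]

```text
clock: 3.22
position: [0.4459, -0.0017, 0.2991]
tool_rot: [-1.056, -2.958, 0.0]
wrist_force: [-0.0, -0.5, -0.1]
gripper_width: 0.0872
finger_force: 0.0
```

>>> drive_tool:
  travel:
    - [0,0,0]
    - [0,0,0]
    - [0,0,0]
    - [0,0,0]
    - [0,0,0]
  turn:
    - [0,0,-1]
    - [0,0,-1]
    - [0,0,-1]
    - [0,0,-1]
    - [0,0,-0.8]

```text
clock: 3.85
position: [0.4459, -0.0016, 0.2991]
tool_rot: [0.237, -3.132, -0.0]
wrist_force: [-0.2, -0.3, -0.3]
gripper_width: 0.0872
finger_force: 0.0
```

```bash
cat >> h.py <<'E'
from scipy.spatial.transform import Rotation as R
def tool():
    s=telemetry.state(); T=np.eye(4); T[:3,:3]=R.from_rotvec(s['tool_rot']).as_matrix(); T[:3,3]=s['position']; return T
def wsnap(fn):
    T=tool(); im=snap('wrist',fn); np.save('pics/'+fn+'.npy',T); return im
def wray(fn,u,v,z):
    c=eyes.camera_info('wrist'); T=np.load('pics/'+fn+'.npy')@np.array(c['T_tool_cam'])
    d=T[:3,:3]@np.linalg.solve(np.array(c['mtx']),[u,v,1.]); o=T[:3,3]; return o+d*(z-o[2])/d[2]
def wproj(fn,p):
    c=eyes.camera_info('wrist'); T=np.linalg.inv(np.load('pics/'+fn+'.npy')@np.array(c['T_tool_cam']))
    q=np.array(c['mtx'])@(T[:3,:3]@np.array(p)+T[:3,3]); return q[:2]/q[2]
def go(target):  # shift in tool units
    T=tool(); d=T[:3,:3].T@(np.array(target)-T[:3,3])/.06
    x=T[:3,0]; print('at',T[:3,3].round(4),'yaw',np.degrees(np.arctan2(x[1],x[0])).round(2),'tilt',np.degrees(np.arccos(-T[2,2])).round(2),'units',d.round(3)); return d
E
python3 - <<'E'
from h import *
print(telemetry.state()['clock']); go([.45,0,.3]); wsnap('w1.png')
E
```

```text
3.85
at [ 0.4459 -0.0016  0.2991] yaw -171.33 tilt 0.05 units [-0.072  0.017 -0.015]
```

View pics/w1.png

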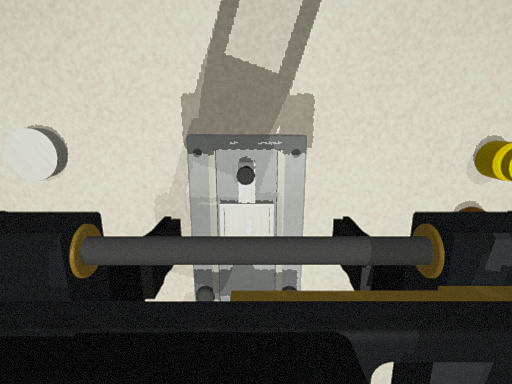

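Wrist view: knob at (246,176), base front edge at row ≈ 140–149, nest just above the gripper bar. Moving further along the press so nest and head come into the clear part.

>>> drive_tool:
  travel:
    - [-1,0,-0.3]
    - [-1,0,0]
    - [-1,0,0]
    - [0,0,0]
    - [0,0,0]
  turn:
    - [0,0,0]
    - [0,0,0]
    - [0,0,0]
    - [0,0,0]
    - [0,0,0]

```text
clock: 4.53
position: [0.6235, 0.0246, 0.3164]
tool_rot: [0.228, -3.131, -0.0]
wrist_force: [-0.2, -0.0, 0.0]
gripper_width: 0.0871
finger_force: 0.0
```

```bash
python3 - <<'E'
from h import *
wsnap('w2.png'); go([.45,0,.3])
a=cv2.imread('pics/w1.png')[120:240,170:330]; b=cv2.imread('pics/w2.png')[0:230,130:380]
o=np.zeros((580,800,3),np.uint8)
o[:,:630]=cv2.resize(b,(630,580),interpolation=cv2.INTER_CUBIC)
cv2.imwrite('pics/c2.png',o)
E
```

```text
at [0.6233 0.0245 0.3176] yaw -171.67 tilt 0.03 units [2.917 0.015 0.295]
```

View pics/c2.png

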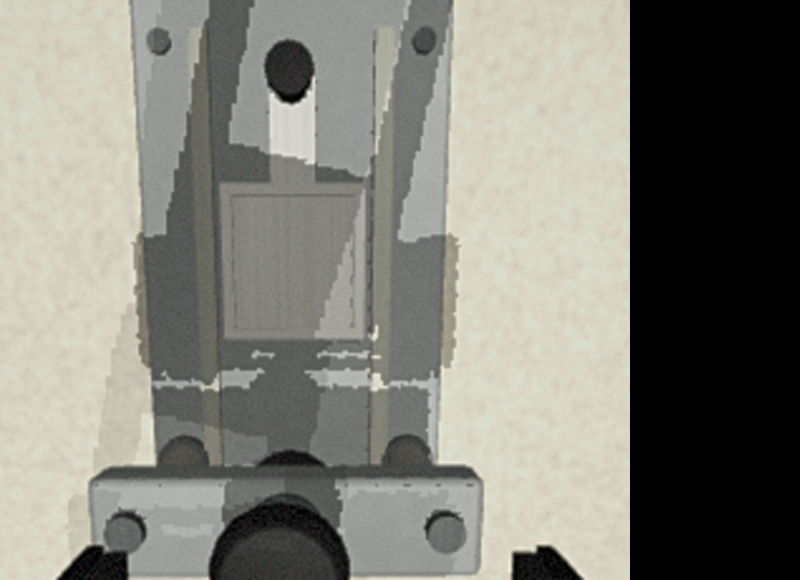

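```bash
python3 - <<'E'
from h import *
f=lambda x,y,z: wray('w2.png',130+(x+.5)/2.52-.5,(y+.5)/2.52-.5,z)
ns=np.array([f(x,y,.031) for x,y in[(218,182),(365,182),(224,340),(368,340)]]);n=ns.mean(0)
inn=np.array([f(x,y,.028) for x,y in[(231,194),(356,194),(237,331),(356,331)]]).mean(0)
kn=f(290,69,.066); b1,b2=f(125,532,.162),f(446,532,.162); hd=f(279.5,572,.222)
print('nest',n,inn,'knob',kn,'bolts',b1,b2,(b1+b2)/2,'head',hd)
print('nest corners',ns[:,:2].round(4).tolist())
yaw=lambda p,q:(np.hypot(*(q-p)[:2]).round(4),np.degrees(np.arctan2(*(q-p)[1::-1])).round(2))
print('knob-nest',yaw(kn,n),'knob-axis',yaw(kn,(b1+b2)/2),'bolts-90',yaw(b2,b1)); 
print('nest->axis',yaw(n,(b1+b2)/2), yaw(n,hd))
k1=wray('w1.png',246,176,.066); print('knob w1',k1, k1+ .088*np.array([np.cos(.147),np.sin(.147),0]))
E
```

```text
nest [ 0.5433955  -0.00112587  0.031     ] [ 5.43725725e-01 -4.97696675e-04  2.80000000e-02] knob [ 0.45751434 -0.01368497  0.066     ] bolts [ 0.6643327  -0.05054458  0.162     ] [0.64506797 0.08082012 0.162     ] [0.65470033 0.01513777 0.162     ] head [0.64976574 0.01505599 0.222     ]
nest corners [[0.5082, -0.0468], [0.4968, 0.0307], [0.5901, -0.0341], [0.5784, 0.0456]]
knob-nest (np.float64(0.0868), np.float64(8.32)) knob-axis (np.float64(0.1993), np.float64(8.32)) bolts-90 (np.float64(0.1328), np.float64(-81.66))
nest->axis (np.float64(0.1125), np.float64(8.31)) (np.float64(0.1076), np.float64(8.65))
knob w1 [ 0.45581445 -0.01347701  0.066     ] [ 0.54286537 -0.00058755  0.066     ]
```

Enlarged crop of the wrist view: nest outer corners (218,182)–(368,340), knob (290,69), crosshead bolts (125,532)/(446,532). All agree on a press yaw of 8.33° with the nest at (0.543,-0.001). Next, look at the jar the same way.

>>> drive_tool:
  travel:
    - [-0.1,1,0]
    - [-0.1,1,0]
    - [-0.1,1,0]
    - [-0.1,1,0]
    - [-0.1,1,0]
  turn:
    - [0,0,0]
    - [0,0,0]
    - [0,0,0]
    - [0,0,0]
    - [0,0,0]

```text
clock: 5.2
position: [0.609, 0.3269, 0.3203]
tool_rot: [-0.227, 3.13, 0.001]
wrist_force: [0.7, -0.0, -0.4]
gripper_width: 0.0871
finger_force: 0.0
```

>>> drive_tool:
  travel:
    - [0,0,0]
    - [0,0,0]
  turn:
    - [0,0,0]
    - [0,0,0]

```text
clock: 5.45
position: [0.6094, 0.3252, 0.3191]
tool_rot: [-0.23, 3.131, -0.0]
wrist_force: [0.5, -0.8, 0.7]
gripper_width: 0.0873
finger_force: 0.0
```

```bash
python3 - <<'E'
from h import *
wsnap('w3.png'); go([.487,.338,.12]); print(wproj('w3.png',[.487,.338,.063]))
cv2.imwrite('pics/c3.png',cv2.resize(cv2.imread('pics/w3.png')[0:230,130:380],(630,580),interpolation=cv2.INTER_CUBIC))
E
```

```text
at [0.6098 0.3245 0.319 ] yaw -171.68 tilt 0.1 units [1.998 0.52  3.313]
[280.92683756  71.93665503]
```

View pics/c3.png

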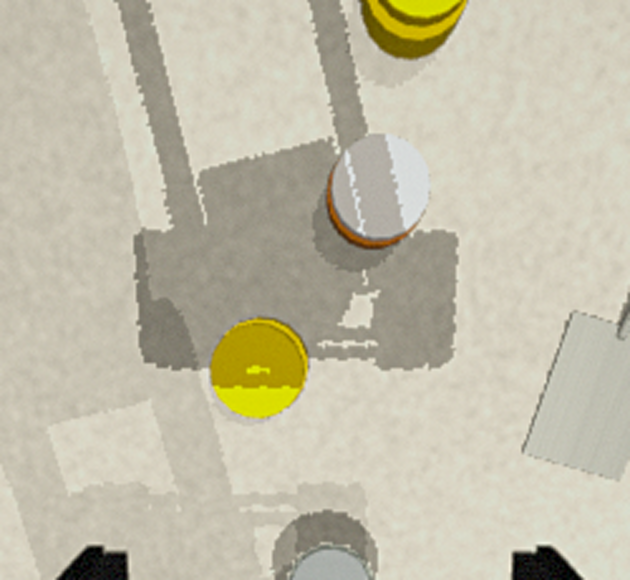

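```bash
python3 - <<'E'
from h import *
f=lambda x,y,z: wray('w3.png',130+(x+.5)/2.52-.5,(y+.5)/2.52-.5,z)
j=f(380.5,187.5,.063); print(j, f(331,187,.063)-f(430,187,.063), 'yellow',f(259,368,.058))
go([j[0],j[1],.13]); go([j[0],j[1],.0285])
E
```

```text
[0.48955132 0.3381293  0.063     ] [ 0.00719698 -0.04865534  0.        ] yellow [0.5872699  0.28940221 0.058     ]
at [0.6098 0.3245 0.319 ] yaw -171.68 tilt 0.1 units [1.955 0.516 3.146]
at [0.6098 0.3245 0.319 ] yaw -171.68 tilt 0.1 units [1.958 0.517 4.838]
```

>>> drive_tool:
  travel:
    - [0.98,0.26,0.2]
    - [0.98,0.26,0.2]
    - [0,0,0.9]
    - [0,0,0.9]
    - [0,0,0.6]
  turn:
    - [0,0,0]
    - [0,0,0]
    - [0,0,0]
    - [0,0,0]
    - [0,0,0]

```text
clock: 6.12
position: [0.4884, 0.337, 0.1477]
tool_rot: [0.226, -3.132, 0.001]
wrist_force: [0.3, -0.3, 0.0]
gripper_width: 0.0868
finger_force: 0.0
```

>>> drive_tool:
  travel:
    - [0,0,0]
    - [0,0,0]
  turn:
    - [0,0,0]
    - [0,0,0]

```text
clock: 6.38
position: [0.4906, 0.339, 0.1518]
tool_rot: [-0.227, 3.131, 0.002]
wrist_force: [0.3, 1.1, 0.4]
gripper_width: 0.0871
finger_force: 0.0
```

```bash
python3 - <<'E'
from h import *
go([.4893,.338,.0285])
E
```

```text
at [0.4906 0.339  0.1518] yaw -171.7 tilt 0.17 units [ 0.029 -0.015  2.055]
```

>>> drive_tool:
  travel:
    - [0.03,-0.01,0.5]
    - [0,0,0.5]
    - [0,0,0.5]
    - [0,0,0.35]
    - [0,0,0.2]
  turn:
    - [0,0,0]
    - [0,0,0]
    - [0,0,0]
    - [0,0,0]
    - [0,0,0]

```text
clock: 7.0
position: [0.4882, 0.3387, 0.0269]
tool_rot: [-0.229, 3.132, 0.001]
wrist_force: [0.1, -0.1, -0.7]
gripper_width: 0.0869
finger_force: 0.0
```

>>> drive_tool:
  travel:
    - [0,0,0]
    - [0,0,0]
  turn:
    - [0,0,0]
    - [0,0,0]

```text
clock: 7.25
position: [0.4883, 0.339, 0.0277]
tool_rot: [-0.23, 3.131, 0.001]
wrist_force: [-0.2, -1.2, -0.3]
gripper_width: 0.0871
finger_force: 0.0
```

>>> drive_tool:
  travel:
    - [0,0,0]
    - [0,0,0]
    - [0,0,0]
    - [0,0,0]
    - [0,0,0]
  turn:
    - [0,0,0]
    - [0,0,0]
    - [0,0,0]
    - [0,0,0]
    - [0,0,0]
  claw: 0.6
  force: 12

```text
clock: 7.88
position: [0.4874, 0.3386, 0.0266]
tool_rot: [0.23, -3.133, 0.0]
wrist_force: [-0.5, -0.2, 1.0]
gripper_width: 0.0531
finger_force: 12.0
```

>>> drive_tool:
  travel:
    - [0,0,0]
    - [0,0,0]
    - [0,0,0]
  turn:
    - [0,0,0]
    - [0,0,0]
    - [0,0,0]

```text
clock: 8.25
position: [0.4874, 0.3386, 0.0266]
tool_rot: [0.23, -3.133, -0.0]
wrist_force: [-1.0, -1.5, 1.1]
gripper_width: 0.0532
finger_force: 12.0
```

Gripped on the glass (width 53 mm, 12 N). Lifting and carrying to above the nest.

>>> drive_tool:
  travel:
    - [0,0,-0.3]
    - [0,0,-0.6]
    - [0,0,-0.7]
    - [0,0,-0.4]
    - [0,0,0]
  turn:
    - [0,0,0]
    - [0,0,0]
    - [0,0,0]
    - [0,0,0]
    - [0,0,0]

```text
clock: 8.88
position: [0.4892, 0.3396, 0.1501]
tool_rot: [-0.229, 3.127, 0.004]
wrist_force: [0.0, 0.5, -1.2]
gripper_width: 0.0533
finger_force: 12.0
```

```bash
python3 - <<'E'
from h import *
print(telemetry.state()['gripper_width']); go([.542,-.001,.147])
E
```

```text
0.05328436846865047
at [0.4892 0.3396 0.1501] yaw -171.61 tilt 0.36 units [-0.042 -5.744  0.04 ]
```

>>> drive_tool:
  travel:
    - [0,-0.6,0]
    - [0,-0.8,0]
    - [0,-0.8,0]
    - [0,-0.8,0]
    - [0,-0.8,0]
  turn:
    - [0,0,0]
    - [0,0,0]
    - [0,0,0]
    - [0,0,0]
    - [0,0,0]

```text
clock: 9.5
position: [0.5197, 0.1115, 0.1451]
tool_rot: [0.23, -3.131, -0.0]
wrist_force: [1.2, 0.6, 0.0]
gripper_width: 0.053
finger_force: 12.0
```

>>> drive_tool:
  travel:
    - [-0.04,-0.8,0]
    - [0,-0.7,0]
    - [0,-0.44,0]
    - [0,0,0]
    - [0,0,0]
  turn:
    - [0,0,0]
    - [0,0,0]
    - [0,0,0]
    - [0,0,0]
    - [0,0,0]

```text
clock: 10.12
position: [0.5392, -0.0012, 0.1455]
tool_rot: [0.229, -3.131, -0.001]
wrist_force: [0.2, 0.0, -1.7]
gripper_width: 0.0532
finger_force: 12.0
```

```bash
python3 - <<'E'
from h import *
print(telemetry.state()['gripper_width']); go([.542,-.001,.070]); go([.542,-.001,.0535])
E
```

```text
0.053238449467680096
at [ 0.5392 -0.0012  0.1455] yaw -171.63 tilt 0.11 units [-0.049 -0.005  1.258]
at [ 0.5392 -0.0012  0.1455] yaw -171.63 tilt 0.11 units [-0.049 -0.005  1.533]
```

>>> drive_tool:
  travel:
    - [-0.04,0,0.4]
    - [0,0,0.5]
    - [0,0,0.35]
    - [0,0,0]
    - [0,0,0]
  turn:
    - [0,0,0]
    - [0,0,0]
    - [0,0,0]
    - [0,0,0]
    - [0,0,0]

```text
clock: 10.75
position: [0.5428, -0.0007, 0.0722]
tool_rot: [-0.231, 3.132, -0.0]
wrist_force: [-0.7, -0.1, -1.4]
gripper_width: 0.0534
finger_force: 12.0
```

```bash
python3 - <<'E'
from h import *
print(telemetry.state()['gripper_width']); go([.542,-.001,.0535])
a=snap('top','t2.png'); b=snap('scene','s2.png'); 
o=np.zeros((600,800,3),np.uint8); c=lambda i,x,y:cv2.resize(i[y:y+120,x:x+80],(400,600),interpolation=cv2.INTER_CUBIC)
o[:,:400]=c(a,245,140)[:,:,::-1]; o[:,400:]=c(b,190,160)[:,:,::-1]; cv2.imwrite('pics/c4.png',o)
E
```

```text
0.05339164313071962
at [ 0.5428 -0.0007  0.0722] yaw -171.55 tilt 0.05 units [ 0.014 -0.002  0.312]
```

View pics/c4.png

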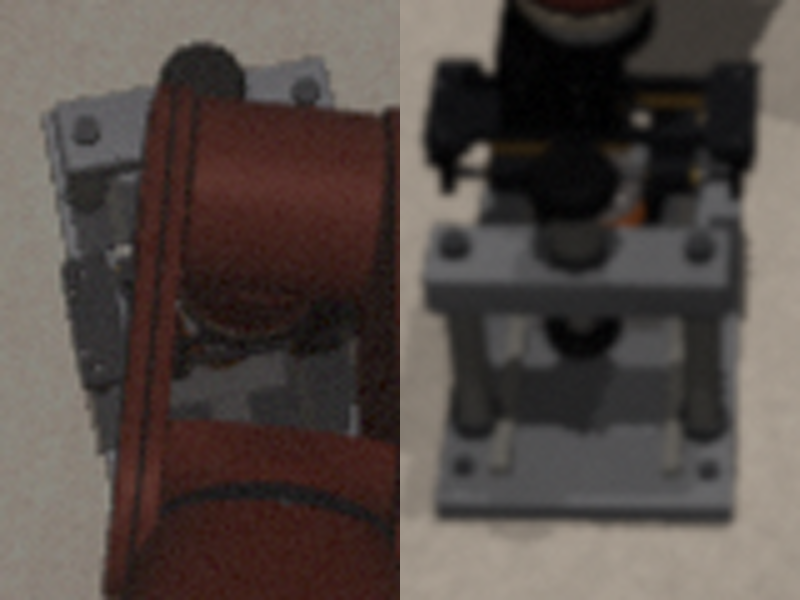

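The arm hides the nest in both views (only the jar's amber edge shows at (630,215)). I'll descend carefully and use the wrist force.

>>> drive_tool:
  travel:
    - [0,0,0.12]
    - [0,0,0.1]
    - [0,0,0.04]
    - [0,0,0]
    - [0,0,0]
  turn:
    - [0,0,0]
    - [0,0,0]
    - [0,0,0]
    - [0,0,0]
    - [0,0,0]

```text
clock: 11.48
position: [0.5425, -0.0015, 0.056]
tool_rot: [-0.23, 3.133, -0.0]
wrist_force: [-0.4, 0.4, -1.7]
gripper_width: 0.0535
finger_force: 12.0
```

>>> drive_tool:
  travel:
    - [0,0,0.03]
    - [0,0,0]
    - [0,0,0]
  turn:
    - [0,0,0]
    - [0,0,0]
    - [0,0,0]

```text
clock: 11.85
position: [0.5424, -0.0014, 0.0541]
tool_rot: [0.23, -3.133, -0.0]
wrist_force: [0.9, -0.1, -0.1]
gripper_width: 0.0533
finger_force: 12.0
```

>>> drive_tool:
  travel:
    - [0,0,0.02]
    - [0,0,0]
    - [0,0,0]
  turn:
    - [0,0,0]
    - [0,0,0]
    - [0,0,0]

```text
clock: 12.22
position: [0.5424, -0.0014, 0.0529]
tool_rot: [0.23, -3.133, 0.0]
wrist_force: [0.5, -0.0, -1.2]
gripper_width: 0.0532
finger_force: 12.0
```

>>> drive_tool:
  travel:
    - [0,0,0.015]
    - [0,0,0]
    - [0,0,0]
  turn:
    - [0,0,0]
    - [0,0,0]
    - [0,0,0]

```text
clock: 12.6
position: [0.5428, -0.0014, 0.0525]
tool_rot: [-0.23, 3.132, -0.0]
wrist_force: [-2.0, 0.2, 5.1]
gripper_width: 0.0533
finger_force: 12.0
```

>>> drive_tool:
  travel:
    - [0,0,0]
    - [0,0,0]
    - [0,0,0]
    - [0,0,0]
    - [0,0,0]
  turn:
    - [0,0,0]
    - [0,0,0]
    - [0,0,0]
    - [0,0,0]
    - [0,0,0]
  claw: 0.05

```text
clock: 13.22
position: [0.5424, -0.0015, 0.0519]
tool_rot: [0.23, -3.133, -0.0]
wrist_force: [-0.7, 0.4, -0.1]
gripper_width: 0.0822
finger_force: 0.0
```

>>> drive_tool:
  travel:
    - [0,0,-0.3]
    - [0,0,-0.9]
    - [0,0,-1]
    - [0,0,-1]
    - [0,0,-0.9]
  turn:
    - [0,0,0]
    - [0,0,0]
    - [0,0,0]
    - [0,0,0]
    - [0,0,0]

```text
clock: 13.85
position: [0.5424, -0.0014, 0.3022]
tool_rot: [-0.23, 3.13, -0.001]
wrist_force: [0.1, -0.0, 0.4]
gripper_width: 0.0825
finger_force: 0.0
```

>>> drive_tool:
  travel:
    - [-0.8,0,-0.3]
    - [-0.8,0,0]
    - [0,0,0]
    - [0,0,0]
  turn:
    - [0,0,0]
    - [0,0,0]
    - [0,0,0]
    - [0,0,0]

```text
clock: 14.35
position: [0.6369, 0.0126, 0.3164]
tool_rot: [0.23, -3.133, 0.0]
wrist_force: [0.4, -0.3, -0.9]
gripper_width: 0.0827
finger_force: 0.0
```

```bash
python3 - <<'E'
from h import *
wsnap('w4.png'); print(go([.44,-.0155,.07]))
cv2.imwrite('pics/c5.png',cv2.resize(cv2.imread('pics/w4.png')[0:230,130:380],(630,580),interpolation=cv2.INTER_CUBIC))
E
```

```text
at [0.6367 0.0125 0.3168] yaw -171.61 tilt 0.01 units [3.311 0.017 4.113]
[3.31112722 0.01685835 4.1126832 ]
```

View pics/c5.png

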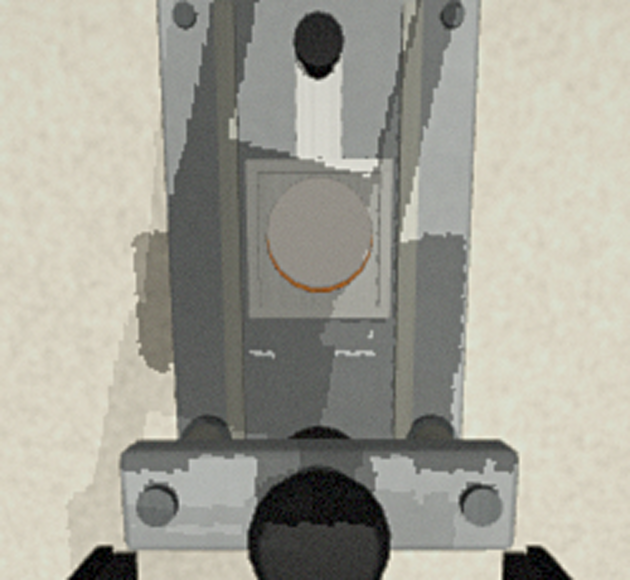

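Picture: jar upright in the nest (lid centre (319,231), nest outer box (246,159)–(392,318)), knob at (319,38). Checking the offset numerically.

```bash
python3 - <<'E'
from h import *
f=lambda x,y,z: wray('w4.png',130+(x+.5)/2.52-.5,(y+.5)/2.52-.5,z)
n=np.mean([f(x,y,.031) for x,y in[(246,159),(394,159),(249,318),(391,318)]],0)
j=f(319.5,231.5,.089); k=f(319,38,.066); print('nest',n,'jar',j,(j-n)[:2],'knob',k)
b=(f(157,505,.162)+f(481,505,.162))/2; h=f(319,537,.222); print('axis',b,h, np.hypot(*(n-b)[:2]))
u=np.array([np.cos(.1454),np.sin(.1454),0])
p=k-.075*u; p[2]=.30; go(p)
E
```

```text
nest [ 0.54362849 -0.00080854  0.031     ] jar [ 0.54360868 -0.00107789  0.089     ] [-1.98086778e-05 -2.69347652e-04] knob [ 0.45638681 -0.01423471  0.066     ]
axis [0.65485802 0.01519606 0.162     ] [0.64919545 0.01440729 0.222     ] 0.11237506269638103
at [0.6367 0.0125 0.3168] yaw -171.61 tilt 0.01 units [ 4.287e+00 -2.000e-03  2.790e-01]
```

>>> drive_tool:
  travel:
    - [0.86,0,0]
    - [0.86,0,0]
    - [0.86,0,0]
    - [0.86,0,0]
    - [0.85,0,0]
  turn:
    - [0,0,0]
    - [0,0,0]
    - [0,0,0]
    - [0,0,0]
    - [0,0,0]
  claw: 1
  force: 10

```text
clock: 15.02
position: [0.3802, -0.025, 0.3165]
tool_rot: [-0.23, 3.131, -0.001]
wrist_force: [-0.1, -0.3, 0.8]
gripper_width: 0.0403
finger_force: 0.0
```

>>> drive_tool:
  travel:
    - [0,0,0]
    - [0,0,0.8]
    - [0,0,0.9]
    - [0,0,0.9]
    - [0,0,0.9]
  turn:
    - [0,0,0]
    - [0,0,0]
    - [0,0,0]
    - [0,0,0]
    - [0,0,0]

```text
clock: 15.65
position: [0.3833, -0.025, 0.1052]
tool_rot: [-0.229, 3.13, -0.001]
wrist_force: [-0.1, -0.1, -0.8]
gripper_width: 0.001
finger_force: 0.0
```

```bash
python3 - <<'E'
from h import *
k=np.array([.4564,-.0141,.060]); u=np.array([np.cos(.1454),np.sin(.1454),0]); print(telemetry.state()['gripper_width'])
go(k-.030*u); go(k-.022*u)
E
```

```text
0.0009760187623343311
at [ 0.3833 -0.025   0.1052] yaw -171.62 tilt 0.17 units [-0.73   0.004  0.755]
at [ 0.3833 -0.025   0.1052] yaw -171.62 tilt 0.17 units [-0.863  0.004  0.755]
```

>>> drive_tool:
  travel:
    - [0,0,0.5]
    - [0,0,0.25]
    - [-0.4,0,0]
    - [-0.3,0,0]
    - [0,0,0]
  turn:
    - [0,0,0]
    - [0,0,0]
    - [0,0,0]
    - [0,0,0]
    - [0,0,0]

```text
clock: 16.27
position: [0.4256, -0.0189, 0.0616]
tool_rot: [-0.231, 3.131, -0.001]
wrist_force: [-0.8, 0.9, -0.5]
gripper_width: 0.0006
finger_force: 0.0
```

>>> drive_tool:
  travel:
    - [-0.1,0,0]
    - [-0.1,0,0]
    - [-0.15,0,0]
    - [-0.15,0,0]
    - [-0.15,0,0]
  turn:
    - [0,0,0]
    - [0,0,0]
    - [0,0,0]
    - [0,0,0]
    - [0,0,0]

```text
clock: 16.9
position: [0.4633, -0.013, 0.0609]
tool_rot: [0.23, -3.133, -0.0]
wrist_force: [-1.9, 0.6, 1.1]
gripper_width: 0.0006
finger_force: 0.9
```

>>> drive_tool:
  travel:
    - [-0.15,0,0]
    - [-0.15,0,0]
    - [-0.15,0,0]
    - [-0.15,0,0]
    - [-0.15,0,0]
  turn:
    - [0,0,0]
    - [0,0,0]
    - [0,0,0]
    - [0,0,0]
    - [0,0,0]

```text
clock: 17.52
position: [0.5079, -0.0065, 0.0609]
tool_rot: [0.23, -3.133, -0.0]
wrist_force: [-1.9, 0.0, 0.1]
gripper_width: 0.0007
finger_force: 0.7
```

>>> drive_tool:
  travel:
    - [-0.15,0,0]
    - [-0.15,0,0]
    - [-0.08,0,0]
    - [-0.06,0,0]
    - [-0.05,0,0]
  turn:
    - [0,0,0]
    - [0,0,0]
    - [0,0,0]
    - [0,0,0]
    - [0,0,0]

```text
clock: 18.15
position: [0.5366, -0.0023, 0.061]
tool_rot: [0.23, -3.133, 0.0]
wrist_force: [-1.5, -0.8, -0.3]
gripper_width: 0.0006
finger_force: 0.7
```

>>> drive_tool:
  travel:
    - [-0.04,0,0]
    - [-0.04,0,0]
    - [-0.03,0,0]
  turn:
    - [0,0,0]
    - [0,0,0]
    - [0,0,0]

```text
clock: 18.52
position: [0.5431, -0.0013, 0.061]
tool_rot: [0.23, -3.133, 0.0]
wrist_force: [-2.2, -0.5, -1.1]
gripper_width: 0.0008
finger_force: 0.7
```

>>> drive_tool:
  travel:
    - [-0.03,0,0]
    - [-0.03,0,0]
    - [0,0,0]
  turn:
    - [0,0,0]
    - [0,0,0]
    - [0,0,0]

```text
clock: 18.9
position: [0.5457, -0.0009, 0.0609]
tool_rot: [0.23, -3.131, -0.0]
wrist_force: [-4.9, -1.3, 3.6]
gripper_width: 0.0004
finger_force: 2.4
```

>>> drive_tool:
  travel:
    - [-0.03,0,0]
    - [0,0,0]
  turn:
    - [0,0,0]
    - [0,0,0]

```text
clock: 19.15
position: [0.5459, -0.0009, 0.0607]
tool_rot: [0.23, -3.127, 0.0]
wrist_force: [-10.9, -2.5, 7.5]
gripper_width: 0.0007
finger_force: 5.7
```

Carriage is against its stop (force rose to 11 N without motion). Backing off, rising, and taking a look from above before pressing.

>>> drive_tool:
  travel:
    - [0.3,0,0]
    - [0.4,0,0]
    - [0,0,-0.9]
    - [0,0,-1]
    - [0,0,-1]
  turn:
    - [0,0,0]
    - [0,0,0]
    - [0,0,0]
    - [0,0,0]
    - [0,0,0]

```text
clock: 19.77
position: [0.507, -0.0066, 0.2372]
tool_rot: [-0.23, 3.132, -0.0]
wrist_force: [1.4, 0.2, -0.2]
gripper_width: 0.0004
finger_force: 0.0
```

>>> drive_tool:
  travel:
    - [0,0,-1]
    - [-0.8,0,0]
    - [-0.8,0,0]
    - [-0.8,0,0]
    - [0,0,0]
  turn:
    - [0,0,0]
    - [0,0,0]
    - [0,0,0]
    - [0,0,0]
    - [0,0,0]

```text
clock: 20.4
position: [0.6512, 0.0148, 0.2924]
tool_rot: [0.231, -3.131, -0.001]
wrist_force: [0.1, 1.2, 0.1]
gripper_width: 0.0007
finger_force: 0.0
```

```bash
python3 - <<'E'
from h import *
wsnap('w5.png'); go([.652,.015,.245])
cv2.imwrite('pics/c6.png',cv2.resize(cv2.imread('pics/w5.png')[0:230,130:380],(630,580),interpolation=cv2.INTER_CUBIC))
E
```

```text
at [0.6498 0.0146 0.2933] yaw -171.58 tilt 0.12 units [-0.038  0.001  0.804]
```

View pics/c6.png

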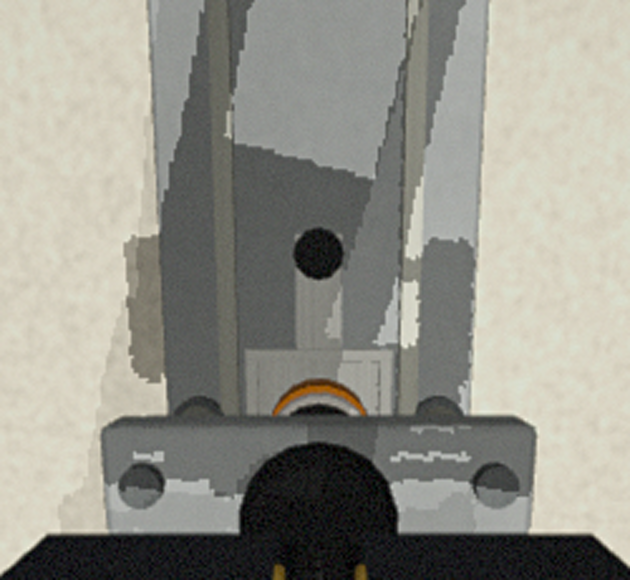

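Picture: carriage home, with the knob at (319,253), the nest's front at row 350, and the jar upright under the plunger. The head centre is ≈ (319,521). Pressing next.

```bash
python3 - <<'E'
from h import *
f=lambda x,y,z: wray('w5.png',130+(x+.5)/2.52-.5,(y+.5)/2.52-.5,z)
k=f(319,253,.066); h=f(319,521,.222); b=(f(141,486,.162)+f(495,486,.162))/2; print(k,h,b,np.hypot(*(k-h)[:2]),np.hypot(*(k-b)[:2]),'moved',np.hypot(k[0]-.4564,k[1]+.0141))
go([.652,.0148,.242])
E
```

```text
[0.56722627 0.00243089 0.066     ] [0.65080767 0.01481755 0.222     ] [0.65513519 0.01510213 0.162     ] 0.08449425790922577 0.08881743774075554 moved 0.11205236925756226
at [0.6498 0.0146 0.2933] yaw -171.58 tilt 0.12 units [-0.038 -0.003  0.854]
```

>>> drive_tool:
  travel:
    - [-0.03,0,0.4]
    - [0,0,0.3]
    - [0,0,0.1]
    - [0,0,0.05]
    - [0,0,0.05]
  turn:
    - [0,0,0]
    - [0,0,0]
    - [0,0,0]
    - [0,0,0]
    - [0,0,0]

```text
clock: 21.08
position: [0.6514, 0.0145, 0.242]
tool_rot: [-0.229, 3.132, -0.0]
wrist_force: [0.7, -0.3, 0.7]
gripper_width: 0.0005
finger_force: 0.0
```

>>> drive_tool:
  travel:
    - [0,0,0.05]
    - [0,0,0.05]
    - [0,0,0.05]
    - [0,0,0]
  turn:
    - [0,0,0]
    - [0,0,0]
    - [0,0,0]
    - [0,0,0]

```text
clock: 21.58
position: [0.6514, 0.0145, 0.2323]
tool_rot: [-0.23, 3.132, -0.0]
wrist_force: [-0.4, -0.2, 4.5]
gripper_width: 0.0004
finger_force: 1.9
```

Contact with the spring (4.5 N). Going down to the stop, expected at TCP z ≈ 0.224.

>>> drive_tool:
  travel:
    - [0,0,0.04]
    - [0,0,0.04]
    - [0,0,0.03]
    - [0,0,0.02]
    - [0,0,0]
  turn:
    - [0,0,0]
    - [0,0,0]
    - [0,0,0]
    - [0,0,0]
    - [0,0,0]

```text
clock: 22.2
position: [0.6514, 0.0145, 0.2261]
tool_rot: [-0.23, 3.131, -0.001]
wrist_force: [-3.3, 0.5, 10.0]
gripper_width: 0.0006
finger_force: 5.0
```

>>> drive_tool:
  travel:
    - [0,0,0.02]
    - [0,0,0.02]
    - [0,0,0]
  turn:
    - [0,0,0]
    - [0,0,0]
    - [0,0,0]

```text
clock: 22.58
position: [0.6514, 0.0145, 0.2243]
tool_rot: [-0.23, 3.131, -0.001]
wrist_force: [-3.0, 0.9, 12.7]
gripper_width: 0.0003
finger_force: 6.3
```

>>> drive_tool:
  travel:
    - [0,0,0.02]
    - [0,0,0.02]
    - [0,0,0]
  turn:
    - [0,0,0]
    - [0,0,0]
    - [0,0,0]

```text
clock: 22.95
position: [0.6515, 0.0145, 0.2243]
tool_rot: [-0.23, 3.13, -0.001]
wrist_force: [-9.3, 0.4, 22.4]
gripper_width: 0.0005
finger_force: 11.1
```

>>> drive_tool:
  travel:
    - [0,0,0.02]
    - [0,0,0]
    - [0,0,0]
  turn:
    - [0,0,0]
    - [0,0,0]
    - [0,0,0]

```text
clock: 23.32
position: [0.6515, 0.0145, 0.2242]
tool_rot: [-0.23, 3.13, -0.002]
wrist_force: [-11.9, 0.3, 27.2]
gripper_width: 0.0003
finger_force: 13.4
```

Hard stop reached (z holds at 0.224 while the force rises to 27 N). Releasing upward, clearing the press, and checking.

>>> drive_tool:
  travel:
    - [0,0,-0.15]
    - [0,0,-0.2]
    - [0,0,-0.6]
    - [0,0,-0.8]
    - [0,0,0]
  turn:
    - [0,0,0]
    - [0,0,0]
    - [0,0,0]
    - [0,0,0]
    - [0,0,0]

```text
clock: 23.95
position: [0.6527, 0.0145, 0.3282]
tool_rot: [-0.229, 3.126, -0.002]
wrist_force: [-0.3, 0.3, -0.7]
gripper_width: 0.0005
finger_force: 0.0
```

>>> drive_tool:
  travel:
    - [0,-1,0]
    - [0,-1,0]
    - [0,-1,0]
    - [0,-1,0]
    - [0,0,0]
  turn:
    - [0,0,0]
    - [0,0,0]
    - [0,0,0]
    - [0,0,0]
    - [0,0,0]

```text
clock: 24.58
position: [0.6847, -0.2277, 0.3197]
tool_rot: [0.22, -3.13, -0.002]
wrist_force: [-0.2, 0.6, -0.2]
gripper_width: 0.0007
finger_force: 0.0
```

```bash
python3 - <<'E'
from h import *
a=snap('top','t3.png'); b=snap('scene','s3.png'); s=telemetry.state(); print(s['clock'],s['position'],s['wrist_force'])
o=np.zeros((600,800,3),np.uint8); c=lambda i,x,y:cv2.resize(i[y:y+120,x:x+80],(400,600),interpolation=cv2.INTER_CUBIC)
o[:,:400]=c(a,245,140)[:,:,::-1]; o[:,400:]=c(b,190,160)[:,:,::-1]; cv2.imwrite('pics/c7.png',o)
E
```

```text
24.675 [ 0.68531809 -0.22316209  0.3208288 ] [-0.35184168  0.63585283 -0.16696413]
```

View pics/c7.png

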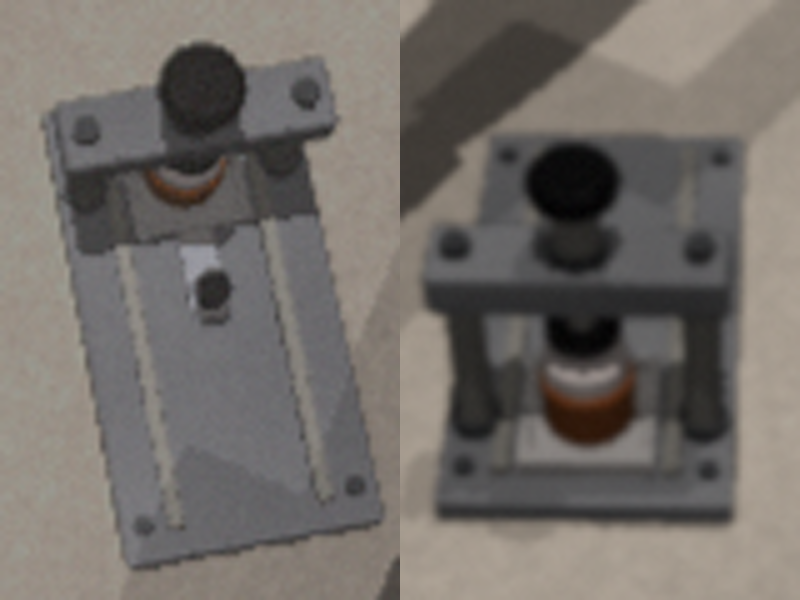

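The plunger is back up (head at (202,86), the same pixel as at the start). The jar stands upright in the home nest at (587,400), with its lid down and nothing touching it. Handing in.

```bash
python3 -c "
from h import *
print(env.close_job())"
```

```text
the job is handed in; nothing more can be done
None
```

I stood the jar in the nest, slid the carriage home, pressed the plunger to its stop and let it spring back; the last pictures show the jar upright with its lid down, and I handed the job in at about 25 s (no verdict came back).

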